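Find the game case that rattles

ROBOT

A 6-joint arm with a two-finger parallel gripper is mounted at the origin on the work surface. World frame = base frame: x ahead of the robot, y to its left, z up, the work surface at z = 0. Lengths are in m, angles in rad, forces in N, time in s.
With the tool pointing down it reaches from about 0.275 to 1 m from the base axis. Payload 8.4 kg.
Tool frame: the origin (TCP) lies between the finger pads; the fingertips stand 8 mm ahead of it and the grasp point (between the pads) lies 11 mm behind it; z points along the fingers, y is the line along which they close (so a half turn about z gives the same grasp; the last joint's range is limited). The gripper opens to 85 mm and grips with 20 to 120 N. Pads are 22 mm wide; open, the fingers measure 114 mm over their backs; the gripper's body (76 mm by 85 mm) begins 54 mm behind the grasp point. The pads swing forward as they close: fully open they stand 13 mm farther back than shut.
Start: joints at [-1.214, 0.353, 1.633, -0, 1.155, -0.002], TCP at [0.219, -0.585, 0.239] pointing down, gripper open.
Joint ranges: [-2.63, 2.63], [-0.92, 2.1], [0.06, 2.66], [-1.3, 4.44], [0, 2.69], [-3.02, 3.02]. Speed limits (rad/s): [2.22, 2.22, 2.79, 3.14, 3.14, 3.14].

INTERFACE

Orientations are given as a rotation vector (axis times angle).
In Python, from rig import manip, imaging, finish_job gives the robot as it stands.
- The arm moves only by the tool step_arm, never from a script. Its argument "increments" is a list of rows, each a list of 3 entries, a list of its own where there are three numbers: the opening, from -1 (shut) to 1 (fully open), so that 0 is half open, then the shift along the tool's x, y, z normalised to -1 to 1, where 1 is 4 cm, then the turn, a rotation vector about the tool's x, y, z normalised to -1 to 1, where 1 is 0.15 rad. A call has 1 to 8 rows; each row shifts and turns the commanded pose from where the row before left it, along the tool's axes as they then stand; what a row does not reach is not made up. A row lasts 1/10 s, in which the tool goes at most 50 mm and 8.59 degrees, less where a joint would pass 70% of its speed; a pose out of reach is approached as far as the arm can. A call with a number of a shift or a turn outside -1 to 1 is refused whole. A call with a gripper value outside its range is refused whole. The fingers move at their own pace and stop on an object; "newtons" is the grip in N (left out, the last holds). Time passes only in rows, so rows that do not move let the fingers close. It gives the time, the measured TCP pose, the force, the opening and the grip force at its end, in the units of the state.
- manip.state(): the state, without advancing time (a new reading comes with each control period).
- imaging.get_image(name): name is "scene" or "top"; returns a dict with "frame" (400x640x3 uint8, blue, green, red), "fx", "fy", "cx", "cy" (pixels), "dist_coeffs" ([k1, k2, p1, p2, k3] as OpenCV has them; the pictures are not rectified), "origin" and "attitude" of the camera in the world. Camera axes: x right, y down, z forward; pixel columns grow to the right and rows downward; lengths in m; the calibration is good to about 2 mm. A picture is of the moment at which its call begins. There is no depth.
- finish_job(): hands the job in; it is judged then, once.
Trained networks look in a picture, given as the dict that the camera call returned (one of the last four; its "shot" number tells which), for a name from the list of things; names that differ only in an ending like _2 or _b are one class to them, and where a whole thing is asked for, a point or a joint stands for the part that bears it (a point fixed in the world has none). Each returns a list of dicts, best first, with "score" (0 to 1); they miss things now and then, are a little off and sometimes report something else, mostly with a low value. They report only what shows in the picture. A call takes as long as a camera call. They do not tell look-alikes from the thing itself.
- imaging.look_for(label, picture): "centre" ([row, column] in pixels, amid what is visible of it).
The state is a dict: "time": time; "q": joint angles; "qd": joint speeds; "joint_efforts": joint torques, N m; "eef_pos": TCP position; "orientation": TCP orientation; "wrist_force": force on the tool from outside, world axes, zero at the start; "wrist_torque": the same for the moment, N m; "finger_gap": finger opening in m; "grasp_force": force on a finger pad.
Only numpy, scipy, OpenCV 4.12 (cv2) and the standard library are available. Lean on these libraries where they do the work, as an engineer would, in place of code of your own. Each camera call takes 0.05 s, during which the arm holds its last target. There are 200 camera calls.

TASK

Two of the three loose game cases are packed tight and one holds a loose steel ball: pick them up and shake them, rocking them steeply end to end, to find which one rattles. Stack the two silent ones, one after the other, squarely on top of the case in the leather tray, without dropping a case or disturbing the other things on the table. Then hold the rattling case out to the guest, level, about 15 cm above the middle of the round place mat, and finish while still holding it there.

Things in the scene. Friction and masses are not known exactly. Their poses are not given: they have to be found in the camera images.
- case_a_mid (a point): closed hollow light oak case, 140 long (x) x 55 wide (y) x 40 mm high (z), one of three alike, 180 to 460 g; the point is its centre, 20 mm above its underside. One of the three, different each time, has a loose 135 g steel ball that rolls 100 mm along the felted inside: it knocks when rocked 20 degrees end to end, and back at level stays at the end it rolled to (the moment then differs by some 0.1 N m between the two ends)
- case_b_mid (a point): closed hollow light oak case, 140 long (x) x 55 wide (y) x 40 mm high (z), one of three alike, 180 to 460 g; the point is its centre, 20 mm above its underside. One of the three, different each time, has a loose 135 g steel ball that rolls 100 mm along the felted inside: it knocks when rocked 20 degrees end to end, and back at level stays at the end it rolled to (the moment then differs by some 0.1 N m between the two ends)
- case_c_mid (a point): closed hollow light oak case, 140 long (x) x 55 wide (y) x 40 mm high (z), one of three alike, 180 to 460 g; the point is its centre, 20 mm above its underside. One of the three, different each time, has a loose 135 g steel ball that rolls 100 mm along the felted inside: it knocks when rocked 20 degrees end to end, and back at level stays at the end it rolled to (the moment then differs by some 0.1 N m between the two ends)
- tray_case_mid (a point): the first case of the column: same look and size (140 x 55 x 40 mm), 0.6 kg, not one of the three, standing loose in a shallow blue-grey leather tray (180 x 95 mm, rim 10 mm high, floor 4 mm). The point is its centre, 24 mm above the table; x along its length, y across, z up
- mat_mid (a point): centre of the top of the guest's round beige place mat, 200 mm across, 3 mm thick, fixed on the far part of the table
- remote: black remote control, 150 x 42 x 16 mm, lying flat; origin at the centre of its underside; not part of the job, to be left where it stands
- candle: amber glass candle jar with brass lid, 68 mm across, 75 mm high; origin at the centre of its underside; not part of the job, to be left where it stands
- coasters: pile of four round coasters, 94 mm across, 25 mm high; origin at the centre of its underside; not part of the job, to be left where it stands
- can: blue-grey drink can, 66 mm across, 100 mm high; origin at the centre of its underside; not part of the job, to be left where it stands
Not all that is in view belongs to the job. What is meant by the part that bears mat_mid is not purple, and is the larger of those in its own colour.

How it is judged:
On the way, in this order (a step that is already met when the one before it is completed fails the run):
1. one of the three loose cases is off the table in the fingers and rocked, its top tipped by more than 12 degrees (((height (world z) of case_a_mid above 0.05 m and angle between case_a_mid's own z axis and vertical above 0.2 rad and contact force between case_a and the fingers above 1 N) or (height (world z) of case_b_mid above 0.05 m and angle between case_b_mid's own z axis and vertical above 0.2 rad and contact force between case_b and the fingers above 1 N) or (height (world z) of case_c_mid above 0.05 m and angle between case_c_mid's own z axis and vertical above 0.2 rad and contact force between case_c and the fingers above 1 N))), for 0.05 s.
2. a silent case stands squarely on the tray case, let go (((not (distance between ball_center and case_a_mid below 0.075 m) and (horizontal distance between case_a_mid and tray_case_mid below 0.012 m and angle between the x axis of case_a_mid and the x axis of tray_case_mid, either way round below 0.14 rad and z of case_a_mid in the frame of tray_case_mid between 0.032 and 0.088 m and angle between case_a_mid's own z axis and vertical below 0.06 rad and contact force between case_a and the fingers below 0.1 N and linear speed of case_a below 0.03 m/s)) or (not (distance between ball_center and case_b_mid below 0.075 m) and (horizontal distance between case_b_mid and tray_case_mid below 0.012 m and angle between the x axis of case_b_mid and the x axis of tray_case_mid, either way round below 0.14 rad and z of case_b_mid in the frame of tray_case_mid between 0.032 and 0.088 m and angle between case_b_mid's own z axis and vertical below 0.06 rad and contact force between case_b and the fingers below 0.1 N and linear speed of case_b below 0.03 m/s)) or (not (distance between ball_center and case_c_mid below 0.075 m) and (horizontal distance between case_c_mid and tray_case_mid below 0.012 m and angle between the x axis of case_c_mid and the x axis of tray_case_mid, either way round below 0.14 rad and z of case_c_mid in the frame of tray_case_mid between 0.032 and 0.088 m and angle between case_c_mid's own z axis and vertical below 0.06 rad and contact force between case_c and the fingers below 0.1 N and linear speed of case_c below 0.03 m/s)))), for 0.2 s.
3. the other silent case stands squarely on top of the first, let go ((distance between ball_center and case_a_mid below 0.075 m or (horizontal distance between case_a_mid and tray_case_mid below 0.012 m and angle between the x axis of case_a_mid and the x axis of tray_case_mid, either way round below 0.14 rad and z of case_a_mid in the frame of tray_case_mid between 0.032 and 0.088 m and angle between case_a_mid's own z axis and vertical below 0.06 rad and contact force between case_a and the fingers below 0.1 N and linear speed of case_a below 0.03 m/s)) and (distance between ball_center and case_b_mid below 0.075 m or (horizontal distance between case_b_mid and tray_case_mid below 0.012 m and angle between the x axis of case_b_mid and the x axis of tray_case_mid, either way round below 0.14 rad and z of case_b_mid in the frame of tray_case_mid between 0.032 and 0.088 m and angle between case_b_mid's own z axis and vertical below 0.06 rad and contact force between case_b and the fingers below 0.1 N and linear speed of case_b below 0.03 m/s)) and (distance between ball_center and case_c_mid below 0.075 m or (horizontal distance between case_c_mid and tray_case_mid below 0.012 m and angle between the x axis of case_c_mid and the x axis of tray_case_mid, either way round below 0.14 rad and z of case_c_mid in the frame of tray_case_mid between 0.032 and 0.088 m and angle between case_c_mid's own z axis and vertical below 0.06 rad and contact force between case_c and the fingers below 0.1 N and linear speed of case_c below 0.03 m/s))), for 0.2 s.
At the end, for the whole second after the job is handed in: Both silent cases stand on the tray case (centres within 12 mm, lengths within 8 degrees, level, let go, at rest); the fingers hold the rattling case still, level within 10 degrees, its centre 100 to 260 mm above the table and within 50 mm of the mat's centre from above (all of step 3 and ((distance between ball_center and case_a_mid below 0.075 m and contact force between case_a and the fingers above 1 N and height (world z) of case_a_mid between 0.1 and 0.26 m and horizontal distance between case_a_mid and mat_mid below 0.05 m and angle between case_a_mid's own z axis and vertical below 0.17 rad and linear speed of case_a below 0.05 m/s) or (distance between ball_center and case_b_mid below 0.075 m and contact force between case_b and the fingers above 1 N and height (world z) of case_b_mid between 0.1 and 0.26 m and horizontal distance between case_b_mid and mat_mid below 0.05 m and angle between case_b_mid's own z axis and vertical below 0.17 rad and linear speed of case_b below 0.05 m/s) or (distance between ball_center and case_c_mid below 0.075 m and contact force between case_c and the fingers above 1 N and height (world z) of case_c_mid between 0.1 and 0.26 m and horizontal distance between case_c_mid and mat_mid below 0.05 m and angle between case_c_mid's own z axis and vertical below 0.17 rad and linear speed of case_c below 0.05 m/s))); the arm keeps its last pose, push and grip.
It fails at once if a bystander (remote, candle, coasters, can) is moved by more than 30 mm or toppled ((distance of remote from where it was at the start of the episode above 0.03 m or angle between remote's own z axis and vertical above 0.5 rad) or (distance of candle from where it was at the start of the episode above 0.03 m or angle between candle's own z axis and vertical above 0.5 rad) or (distance of coasters from where it was at the start of the episode above 0.03 m or angle between coasters's own z axis and vertical above 0.5 rad) or (distance of can from where it was at the start of the episode above 0.03 m or angle between can's own z axis and vertical above 0.5 rad)).
It fails at once if the case in the tray is shifted by more than 15 mm (distance of tray_case_mid from where it was at the start of the episode above 0.015 m).
It fails at once if a loose case is dropped (moving faster than 0.5 m/s while not in the fingers) ((contact force between case_a and the fingers below 0.1 N and linear speed of case_a above 0.5 m/s) or (contact force between case_b and the fingers below 0.1 N and linear speed of case_b above 0.5 m/s) or (contact force between case_c and the fingers below 0.1 N and linear speed of case_c above 0.5 m/s)).
It also fails if it takes over 72 s, if anything falls off the work surface, if the arm or the gripper's body presses on something with over 40 N, if the wrist force passes 120 N, or if a joint passes its speed limit or range.

## Working session

There is one attempt and no reset: what is moved stays moved. The work goes in short steps, Python scripts to look and compute and a tool call to move; the robot and the scene stay as the last step left them, time stands still between calls to the robot, and variables do not carry over. Pictures are saved under pics/ and viewed, at most 10 in all, crops included, and the job is handed in when it is done.

Besides the shell and the picture viewer there is one more tool, called after ">>>" as name(argument=value, ...) on one line, values as JSON. step_arm: Moves the arm, as the interface text tells. Scaled input: -1 to 1 covers 4 cm each way for a shift and 0.15 rad each way for a turn. Its arguments: {"type":"object","properties":{"increments":{"type":"array"},"newtons":{"type":"number"}},"required":["increments"]}

```bash
mkdir -p pics; ls; cat > h.py <<'E'
import numpy as np, cv2
from rig import manip, imaging, finish_job
from scipy.spatial.transform import Rotation as R
def att(p):
    a=np.array(p["attitude"],float)
    return a if a.shape==(3,3) else (R.from_rotvec(a).as_matrix() if a.size==3 else R.from_quat(a).as_matrix())
def KD(p): return np.array([[p["fx"],0,p["cx"]],[0,p["fy"],p["cy"]],[0,0,1.]]),np.array(p["dist_coeffs"],float)
def toworld(p,px,z):  # px: list of (row,col)
    K,D=KD(p); uv=np.array(px,float).reshape(-1,2)[:,::-1]
    n=cv2.undistortPoints(uv.reshape(-1,1,2).copy(),K,D).reshape(-1,2)
    d=np.c_[n,np.ones(len(n))]@att(p).T; o=np.array(p["origin"])
    return o+d*((z-o[2])/d[:,2])[:,None]
def topix(p,X):
    K,D=KD(p); Rm=att(p); X=np.array(X,float).reshape(-1,3)
    r=cv2.projectPoints((X-np.array(p["origin"]))@Rm,np.zeros(3),np.zeros(3),K,D)[0].reshape(-1,2)
    return r
E
python3 - <<'E'
from h import *
for n in("scene","top"):
    p=imaging.get_image(n); cv2.imwrite(f"pics/{n}0.png",p["frame"])
    print(n,p["origin"],p["attitude"],p["fx"],p["dist_coeffs"])
    for l,z in(("case_a_mid",.04),("tray_case_mid",.044),("mat_mid",.003),("remote",.016),("candle",.075),("coasters",.025),("can",.1)):
        try:
            for d in imaging.look_for(l,p): print(l,round(d["score"],2),np.round(d["centre"]),np.round(toworld(p,[d["centre"]],z)[0],3))
        except Exception as e: print(l,e)
print(manip.state())
E
```

```text
pics
scene [1.02597341 0.77195703 0.97736003] [-0.82246104 -2.5484261   1.08384862] 458.5715902855336 [-0.11433979  0.          0.          0.          0.        ]
case_a_mid 0.97 [205. 296.] [ 0.481 -0.047  0.04 ]
tray_case_mid 0.59 [285. 381.] [0.474 0.32  0.044]
mat_mid 0.97 [262. 262.] [0.663 0.053 0.003]
mat_mid 0.9 [160. 317.] [ 0.273 -0.224  0.003]
mat_mid 0.82 [245. 435.] [0.231 0.286 0.003]
remote 0.74 [230. 333.] [0.439 0.078 0.016]
candle 0.74 [210. 223.] [ 0.681 -0.121  0.075]
candle 0.34 [283. 380.] [0.492 0.33  0.075]
coasters 0.85 [187. 205.] [ 0.662 -0.293  0.025]
can 0.81 [335. 336.] [0.675 0.389 0.1  ]
top [ 0.37738088 -0.00956721  1.15140714] [-2.19214765  2.16410722 -0.05750921] 395.384886981186 [-0.06507794  0.          0.          0.          0.        ]
case_a_mid 0.87 [191. 355.] [ 0.476 -0.066  0.04 ]
tray_case_mid 0.94 [196. 225.] [0.458 0.303 0.044]
tray_case_mid 0.7 [122. 204.] [0.67  0.371 0.044]
tray_case_mid 0.44 [130. 434.] [ 0.653 -0.291  0.044]
mat_mid 0.96 [275. 235.] [0.229 0.278 0.003]
mat_mid 0.93 [266. 407.] [ 0.262 -0.221  0.003]
mat_mid 0.82 [
[... 283 characters left out ...]
[0.656 0.349 0.1  ]
{'time': 0.8, 'q': array([-1.21437767e+00,  3.52960608e-01,  1.63339365e+00, -3.04124160e-06,
        1.15520205e+00, -2.41998315e-03]), 'qd': array([ 0.00051114, -0.00107208,  0.00089816,  0.00092318, -0.00101255,
        0.00036734]), 'joint_efforts': array([ 9.35664757e-04, -6.05110645e+01, -3.42430758e+01, -6.15855834e-05,
        1.14752085e-03, -2.89784943e-06]), 'eef_pos': array([ 0.219482  , -0.58520262,  0.23930831]), 'orientation': array([3.09112616e+00, 5.60638536e-01, 5.75144644e-06]), 'wrist_force': array([0.03670107, 0.50044914, 0.37632983]), 'wrist_torque': array([ 0.0248963 ,  0.00034752, -0.02963052]), 'grasp_force': 0.0, 'finger_gap': 0.0850272624813038}
```

View pics/top0.png

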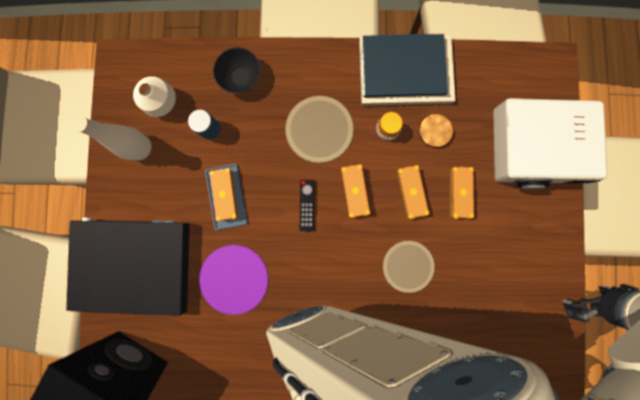

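View pics/scene0.png

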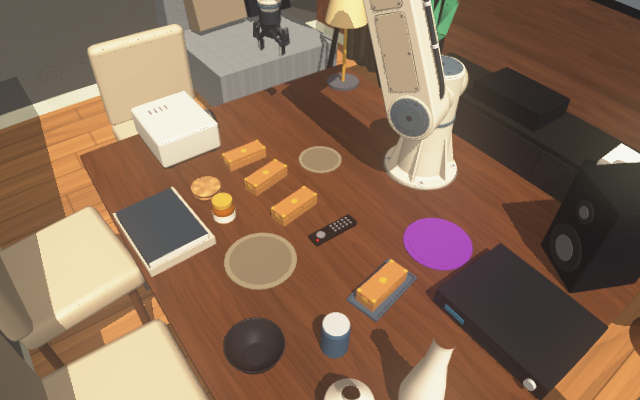

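```bash
cat >> h.py <<'E'
from scipy.optimize import minimize
def mask(p):
    h=cv2.cvtColor(p["frame"],cv2.COLOR_BGR2HSV); 
    return cv2.inRange(h,(9,120,130),(26,255,255))
def boxpts(x,y,a,zc,L=.14,W=.055,H=.04):
    s=np.array([[i,j,k] for i in(-1,1) for j in(-1,1) for k in(-1,1)])*[L/2,W/2,H/2]
    return s@R.from_rotvec([0,0,a]).as_matrix().T+[x,y,zc]
def fit(p,x0,zc):
    m=mask(p)>0; S=4
    u=topix(p,boxpts(x0[0],x0[1],x0[2],zc)); lo=(u.min(0)-12).astype(int); hi=(u.max(0)+12).astype(int)
    lo=np.maximum(lo,0)
    M=np.repeat(np.repeat(m[lo[1]:hi[1],lo[0]:hi[0]],S,0),S,1)
    def cost(v):
        q=topix(p,boxpts(*v,zc)); q=((q-lo+.5)*S)
        im=np.zeros(M.shape,np.uint8); cv2.fillConvexPoly(im,cv2.convexHull(np.round(q*16-8).astype(np.int32)),1,shift=4)
        im=im>0; return 1-(im&M).sum()/max(1,(im|M).sum())
    best=min((minimize(cost,[x0[0],x0[1],x0[2]+da],method="Nelder-Mead",options=dict(initial_simplex=np.array([x0[0],x0[1],x0[2]+da])+np.array([[0,0,0],[.015,0,0],[0,.015,0],[0,0,.15]]),maxiter=150)) for da in(-.15,.15)),key=lambda r:r.fun)
    return best.x,best.fun
def st():
    s=manip.state(); Rm=R.from_rotvec(s["orientation"]).as_matrix()
    return s,Rm,np.arctan2(Rm[1,0],Rm[0,0])
E
python3 - <<'E'
from h import *
P={n:imaging.get_image(n) for n in("top","scene")}
for nm,px,zc in(("A",(191,356),.02),("B",(192,413),.02),("C",(193,462),.02),("T",(194,222),.024)):
    w=toworld(P["top"],[px],zc)[0]
    for n in P:
        x,f=fit(P[n],[w[0],w[1],0.1 if nm in"AB" else 0.],zc); print(nm,n,np.round(x,4),round(f,3))
print(toworld(P["top"],[(128,319)],.003),toworld(P["scene"],[(260,261)],.003))
s,Rm,a=st(); print(s["time"],a,Rm.round(3))
E
```

```text
A top [ 0.4774 -0.0662  0.2106] 0.435
A scene [ 0.5256 -0.0578 -0.1178] 0.732
B top [ 0.4795 -0.2305  0.2159] 0.39
B scene [ 0.4983 -0.1729 -0.2024] 0.763
C top [ 0.4769 -0.374  -0.0113] 0.313
C scene [ 0.5541 -0.3211 -0.6098] 0.748
T top [0.4624 0.313  0.1703] 0.325
T scene [0.4591 0.309  0.1691] 0.658
[[0.66413165 0.03953427 0.003     ]] [[0.66196331 0.04495944 0.003     ]]
0.9 0.3588055537124304 [[ 0.936  0.351  0.   ]
 [ 0.351 -0.936 -0.   ]
 [ 0.     0.    -1.   ]]
```

```bash
python3 - <<'E'
import cv2,numpy as np
for n,pts in(("top",[(180,352),(205,358),(200,340),(210,415),(230,270),(240,420)]),("scene",[(210,295),(215,310),(203,285),(195,310),(290,375),(180,262)])):
    h=cv2.cvtColor(cv2.imread(f"pics/{n}0.png"),cv2.COLOR_BGR2HSV)
    print([h[p].tolist() for p in pts])
    # line across case A
    print(h[195,335:375:2].tolist() if n=="top" else h[206,265:325:3].tolist())
E
```

```text
[[16, 173, 243], [16, 172, 243], [12, 191, 123], [16, 178, 241], [12, 188, 129], [12, 186, 136]]
[[11, 183, 120], [11, 183, 121], [12, 187, 120], [11, 185, 120], [11, 185, 121], [14, 186, 162], [15, 175, 238], [16, 172, 243], [16, 171, 243], [17, 172, 243], [17, 175, 244], [17, 173, 243], [16, 173, 243], [16, 172, 243], [16, 174, 242], [14, 177, 227], [13, 180, 109], [12, 188, 69], [10, 174, 72], [12, 188, 102]]
[[14, 163, 194], [11, 157, 135], [15, 162, 233], [15, 161, 233], [15, 160, 233], [15, 161, 233]]
[[11, 153, 137], [11, 153, 138], [13, 159, 149], [15, 163, 229], [15, 161, 233], [15, 161, 233], [15, 161, 233], [15, 162, 233], [15, 161, 233], [15, 162, 233], [15, 162, 233], [15, 162, 231], [14, 163, 191], [16, 170, 202], [14, 164, 191], [14, 163, 191], [12, 159, 151], [11, 155, 135], [10, 153, 138], [11, 155, 138]]
```

```bash
sed -i 's/(9,120,130),(26,255,255)/(12,110,165),(30,255,255)/' h.py
python3 - <<'E'
from h import *
P={n:imaging.get_image(n) for n in("top","scene")}
for nm,px,zc in(("A",(191,356),.02),("B",(192,413),.02),("C",(193,462),.02),("T",(194,222),.024)):
    w=toworld(P["top"],[px],zc)[0]
    for n in P:
        x,f=fit(P[n],[w[0],w[1],0.15 if nm!="C" else 0.],zc); print(nm,n,np.round(x,4),round(f,3))
E
```

```text
A top [ 0.4786 -0.0662  0.1787] 0.064
A scene [ 0.4742 -0.0678  0.1775] 0.346
B top [ 0.4777 -0.2325  0.2205] 0.072
B scene [ 0.4731 -0.2325  0.2089] 0.524
C top [ 0.4782 -0.3752 -0.0116] 0.112
C scene [ 0.4726 -0.3742  0.0141] 0.424
T top [0.4625 0.3133 0.1745] 0.118
T scene [0.4571 0.3087 0.1703] 0.086
```

```bash
cat >> h.py <<'E'
def goto(xyz,yaw):
    s,Rm,a=st()
    tilt=np.arccos(np.clip(-Rm[2,2],-1,1))
    T=R.from_euler("z",yaw).as_matrix()@np.diag([1,-1,-1.])
    rv=(R.from_matrix(Rm.T@T)).as_rotvec()/.15
    print("t",round(s["time"],2),"pos",s["eef_pos"].round(4),"yaw",round(a,3),"tilt",round(tilt,4),"gap",round(s["finger_gap"],4),"gf",round(s["grasp_force"],1),"F",s["wrist_force"].round(2),"M",s["wrist_torque"].round(3))
    print("TURN units",rv.round(3),"SHIFT units (after turn)",(T.T@(np.array(xyz)-s["eef_pos"])/.04).round(3))
E
python3 -c "
from h import *
goto((.476,-.067,.12),.178)"
```

```text
t 1.0 pos [ 0.2195 -0.5852  0.2393] yaw 0.359 tilt 0.0 gap 0.0853 gf 0.0 F [ 0.12  0.12 -0.62] M [ 0.02  -0.009  0.002]
TURN units [-0.    -0.     1.206] SHIFT units (after turn) [  8.606 -11.615   2.982]
```

>>> step_arm(increments=[[1,[0,0,0],[0,0,0.6]],[1,[0,0,0],[0,0,0.6]],[1,[0.615,-0.83,0],[0,0,0]],[1,[0.615,-0.83,0],[0,0,0]],[1,[0.615,-0.83,0],[0,0,0]],[1,[0.615,-0.83,0],[0,0,0]],[1,[0.615,-0.83,0],[0,0,0]],[1,[0.615,-0.83,0],[0,0,0]]], newtons=60)

```text
time: 1.8
eef_pos: [0.3298, -0.3615, 0.2394]
orientation: [3.129, 0.28, 0.001]
wrist_force: [1.0, -0.2, 1.4]
finger_gap: 0.0856
grasp_force: 0.0
```

>>> step_arm(increments=[[1,[0.615,-0.83,0],[0,0,0]],[1,[0.615,-0.83,0],[0,0,0]],[1,[0.615,-0.83,0],[0,0,0]],[1,[0.615,-0.83,0],[0,0,0]],[1,[0.615,-0.83,0.5],[0,0,0]],[1,[0.615,-0.83,0.7],[0,0,0]],[1,[0.615,-0.83,0.9],[0,0,0]],[1,[0.615,-0.83,0.9],[0,0,0]]])

```text
time: 2.6
eef_pos: [0.4735, -0.0715, 0.125]
orientation: [3.129, 0.281, 0.003]
wrist_force: [1.0, -0.8, 0.4]
finger_gap: 0.0853
grasp_force: 0.0
```

```bash
python3 -c "
from h import *
goto((.476,-.067,.015),.178)
p=imaging.get_image('top'); cv2.imwrite('pics/t1.png',p['frame'][100:300,250:500]); 
p=imaging.get_image('scene'); cv2.imwrite('pics/s1.png',cv2.resize(p['frame'][100:300,180:430],None,fx=3,fy=3))"
```

```text
t 2.6 pos [ 0.4735 -0.0715  0.125 ] yaw 0.179 tilt 0.0019 gap 0.0853 gf 0.0 F [ 1.01 -0.78  0.36] M [-0.002 -0.037 -0.008]
TURN units [ 0.004 -0.012  0.007] SHIFT units (after turn) [ 0.082 -0.1    2.751]
```

View pics/s1.png

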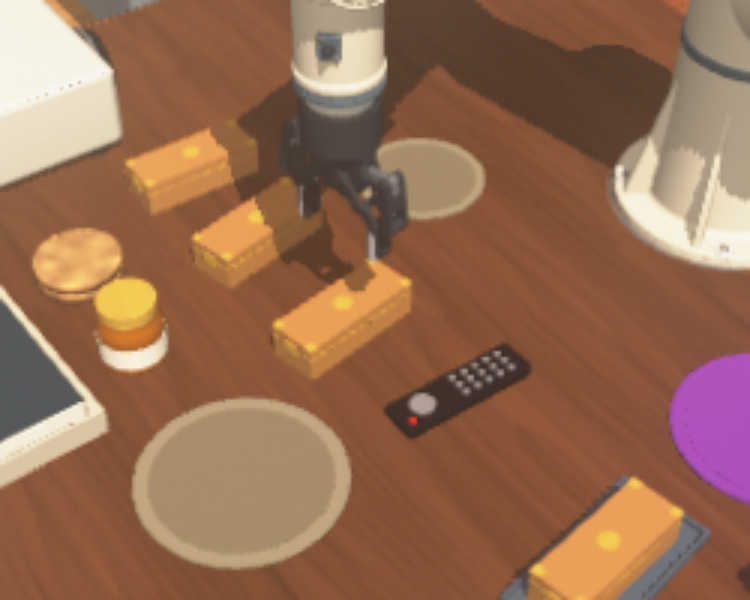

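>>> step_arm(increments=[[1,[0,0,0.9],[0,0,0]],[1,[0,0,0.9],[0,0,0]],[1,[0,0,0.5],[0,0,0]],[1,[0,0,0.3],[0,0,0]],[1,[0,0,0],[0,0,0]]])

```text
time: 3.2
eef_pos: [0.4719, -0.0734, 0.0209]
orientation: [-3.129, -0.28, 0.003]
wrist_force: [0.7, 0.0, 0.5]
finger_gap: 0.0856
grasp_force: 0.0
```

>>> step_arm(increments=[[-0.5,[0,0,0],[0,0,0]],[-0.5,[0,0,0],[0,0,0]],[-0.5,[0,0,0],[0,0,0]],[-0.5,[0,0,0],[0,0,0]],[-0.5,[0,0,0],[0,0,0]]], newtons=60)

```text
time: 3.7
eef_pos: [0.4733, -0.0732, 0.0231]
orientation: [3.129, 0.28, 0.003]
wrist_force: [-1.8, 0.7, 7.3]
finger_gap: 0.0541
grasp_force: 63.1
```

>>> step_arm(increments=[[-0.5,[0,0,-0.4],[0,0,0]],[-0.5,[0,0,-0.8],[0,0,0]],[-0.5,[0,0,-0.9],[0,0,0]],[-0.5,[0,0,-0.9],[0,0,0]],[-0.5,[0,0,-0.9],[0,0,0]],[-0.5,[0,0,-0.5],[0,0,0]],[-0.5,[0,0,0],[0,0,0]],[-0.5,[0,0,0],[0,0,0]]])

```text
time: 4.5
eef_pos: [0.4722, -0.0731, 0.1976]
orientation: [3.129, 0.281, 0.001]
wrist_force: [-0.9, 0.9, -3.6]
finger_gap: 0.0539
grasp_force: 65.4
```

```bash
python3 -c "
from h import *
goto((.476,-.067,.2),.178)"
```

```text
t 4.5 pos [ 0.4722 -0.0731  0.1976] yaw 0.179 tilt 0.0009 gap 0.0539 gf 65.4 F [-0.86  0.94 -3.62] M [-0.017  0.049  0.015]
TURN units [ 0.002 -0.005  0.006] SHIFT units (after turn) [ 0.12  -0.132 -0.06 ]
```

>>> step_arm(increments=[[-0.5,[0,0,0],[0,1,0]],[-0.5,[0,0,0],[0,1,0]],[-0.5,[0,0,0],[0,1,0]],[-0.5,[0,0,0],[0,1,0]],[-0.5,[0,0,0],[0,0,0]],[-0.5,[0,0,0],[0,0,0]],[-0.5,[0,0,0],[0,0,0]],[-0.5,[0,0,0],[0,0,0]]])

```text
time: 5.3
eef_pos: [0.4745, -0.0671, 0.1972]
orientation: [-2.967, -0.28, -0.773]
wrist_force: [0.8, 0.0, -3.4]
finger_gap: 0.0538
grasp_force: 65.2
```

>>> step_arm(increments=[[-0.5,[0,0,0],[0,-1,0]],[-0.5,[0,0,0],[0,-1,0]],[-0.5,[0,0,0],[0,-1,0]],[-0.5,[0,0,0],[0,-1,0]],[-0.5,[0,0,0],[0,0,0]],[-0.5,[0,0,0],[0,0,0]],[-0.5,[0,0,0],[0,0,0]],[-0.5,[0,0,0],[0,0,0]]])

```text
time: 6.1
eef_pos: [0.4731, -0.0641, 0.1966]
orientation: [-3.105, -0.309, 0.058]
wrist_force: [-0.6, 0.4, -4.1]
finger_gap: 0.054
grasp_force: 65.2
```

```bash
python3 -c "
from h import *
goto((.476,-.067,.2),.178)"
```

```text
t 6.1 pos [ 0.4731 -0.0641  0.1966] yaw 0.199 tilt 0.0425 gap 0.054 gf 65.2 F [-0.63  0.44 -4.1 ] M [-0.042 -0.015 -0.032]
TURN units [-0.162  0.233  0.134] SHIFT units (after turn) [ 0.058  0.085 -0.086]
```

>>> step_arm(increments=[[-0.5,[0,0,0],[0,-1,0]],[-0.5,[0,0,0],[0,-1,0]],[-0.5,[0,0,0],[0,-1,0]],[-0.5,[0,0,0],[0,-1,0]],[-0.5,[0,0,0],[0,0,0]],[-0.5,[0,0,0],[0,0,0]],[-0.5,[0,0,0],[0,0,0]],[-0.5,[0,0,0],[0,0,0]]])

```text
time: 6.9
eef_pos: [0.4738, -0.0642, 0.198]
orientation: [2.934, 0.303, -0.963]
wrist_force: [-0.1, 0.6, -2.6]
finger_gap: 0.0538
grasp_force: 65.3
```

>>> step_arm(increments=[[-0.5,[0,0,0],[0,1,0]],[-0.5,[0,0,0],[0,1,0]],[-0.5,[0,0,0],[0,1,0]],[-0.5,[0,0,0],[0,1,0]],[-0.5,[0,0,0],[0,0,0]],[-0.5,[0,0,0],[0,0,0]],[-0.5,[0,0,0],[0,0,0]],[-0.5,[0,0,0],[0,0,0]]])

```text
time: 7.7
eef_pos: [0.4752, -0.0638, 0.1966]
orientation: [-3.105, -0.311, 0.061]
wrist_force: [-0.0, -0.6, -2.9]
finger_gap: 0.054
grasp_force: 65.2
```

```bash
python3 -c "
from h import *
goto((.460,.311,.2),.172)"
```

```text
t 7.7 pos [ 0.4752 -0.0638  0.1966] yaw 0.2 tilt 0.0445 gap 0.054 gf 65.2 F [-0.03 -0.58 -2.94] M [-0.077 -0.009 -0.035]
TURN units [-0.161  0.249  0.183] SHIFT units (after turn) [ 1.23  -9.297 -0.085]
```

```bash
cat >> h.py <<'E'
def avg(n=8):
    A=[]
    for i in range(n):
        imaging.get_image("top"); s,Rm,a=st(); A.append(np.r_[s["wrist_force"],Rm.T@s["wrist_torque"]])
    A=np.array(A); print("avg F",A[:,:3].mean(0).round(2),"Mtool",A[:,3:].mean(0).round(3),"sd",A[:,3:].std(0).round(3))
E
python3 -c "
from h import *
avg()"
```

```text
avg F [ 0.19 -0.12 -3.03] Mtool [-0.016  0.017  0.011] sd [0.033 0.041 0.025]
```

>>> step_arm(increments=[[-0.5,[0,0,0],[0,1,0]],[-0.5,[0,0,0],[0,1,0]],[-0.5,[0,0,0],[0,1,0]],[-0.5,[0,0,0],[0,1,0]],[-0.5,[0,0,0],[0,0,0]],[-0.5,[0,0,0],[0,0,0]],[-0.5,[0,0,0],[0,0,0]],[-0.5,[0,0,0],[0,0,0]]])

```text
time: 8.9
eef_pos: [0.4761, -0.0597, 0.1968]
orientation: [-2.949, -0.295, -0.747]
wrist_force: [0.2, 0.1, -3.5]
finger_gap: 0.0538
grasp_force: 65.2
```

>>> step_arm(increments=[[-0.5,[0,0,0],[0,-1,0]],[-0.5,[0,0,0],[0,-1,0]],[-0.5,[0,0,0],[0,-1,0]],[-0.5,[0,0,0],[0,-1,0]],[-0.5,[0,0,0],[0,0,0]],[-0.5,[0,0,0],[0,0,0]]])

```text
time: 9.5
eef_pos: [0.4762, -0.0564, 0.1952]
orientation: [-3.085, -0.334, 0.087]
wrist_force: [-0.5, 0.5, -3.7]
finger_gap: 0.0543
grasp_force: 65.2
```

```bash
python3 -c "
from h import *
avg()
goto((.460,.311,.2),.172)"
```

```text
avg F [-0.27  0.2  -3.  ] Mtool [-0.038  0.053  0.012] sd [0.022 0.031 0.028]
t 9.9 pos [ 0.475  -0.0571  0.1963] yaw 0.215 tilt 0.068 gap 0.0537 gf 65.2 F [-0.33  0.5  -3.09] M [-0.021 -0.077 -0.015]
TURN units [-0.281  0.356  0.28 ] SHIFT units (after turn) [ 1.205 -9.132 -0.093]
```

>>> step_arm(increments=[[-0.5,[0,0,0],[0,-1,0]],[-0.5,[0,0,0],[0,-1,0]],[-0.5,[0,0,0],[0,-1,0]],[-0.5,[0,0,0],[0,-0.7,0]],[-0.5,[0,0,0],[0,0,0]],[-0.5,[0,0,0],[0,0,0]],[-0.5,[0,0,0],[0,0,0]],[-0.5,[0,0,0],[0,0,0]]])

```text
time: 10.7
eef_pos: [0.475, -0.0571, 0.1969]
orientation: [2.958, 0.337, -0.932]
wrist_force: [0.1, 0.4, -3.1]
finger_gap: 0.0537
grasp_force: 65.3
```

>>> step_arm(increments=[[-0.5,[0,0,0],[0,1,0]],[-0.5,[0,0,0],[0,1,0]],[-0.5,[0,0,0],[0,1,0]],[-0.5,[0,0,0],[0,1,0]],[-0.5,[0,0,0],[-0.28,0,0.28]],[-0.5,[0,0,0],[0,0,0]],[-0.5,[0,0,0],[0,0,0]]])

```text
time: 11.4
eef_pos: [0.4754, -0.0568, 0.1969]
orientation: [-3.129, -0.272, 0.013]
wrist_force: [-0.9, -0.0, -2.6]
finger_gap: 0.0537
grasp_force: 65.3
```

```bash
python3 -c "
from h import *
avg(14)
goto((.460,.311,.2),.172)"
```

```text
avg F [ 0.28  0.01 -3.22] Mtool [-0.007 -0.005 -0.005] sd [0.033 0.027 0.026]
t 12.1 pos [ 0.4754 -0.0569  0.1959] yaw 0.172 tilt 0.0096 gap 0.0534 gf 65.3 F [-0.18 -0.53 -3.19] M [ 0.03  -0.018  0.044]
TURN units [-0.007  0.064  0.   ] SHIFT units (after turn) [ 1.194 -9.127 -0.102]
```

>>> step_arm(increments=[[-0.5,[0,0,0],[0,1,0]],[-0.5,[0,0,0],[0,1,0]],[-0.5,[0,0,0],[0,1,0]],[-0.5,[0,0,0],[0,0.6,0]],[-0.5,[0,0,0],[0,0,0]],[-0.5,[0,0,0],[0,0,0]],[-0.5,[0,0,0],[0,0,0]],[-0.5,[0,0,0],[0,0,0]]])

```text
time: 12.9
eef_pos: [0.4767, -0.0563, 0.1964]
orientation: [-2.979, -0.259, -0.797]
wrist_force: [-0.4, 0.2, -2.7]
finger_gap: 0.0538
grasp_force: 65.2
```

>>> step_arm(increments=[[-0.5,[0,0,0],[0,-1,0]],[-0.5,[0,0,0],[0,-1,0]],[-0.5,[0,0,0],[0,-1,0]],[-0.5,[0,0,0],[0,-0.5,0]],[-0.5,[0,0,0],[0,0,0]],[-0.5,[0,0,0],[0,0,0]],[-0.5,[0,0,0],[0,0,0]]])

```text
time: 13.6
eef_pos: [0.4752, -0.0527, 0.195]
orientation: [-3.111, -0.281, -0.079]
wrist_force: [0.4, -1.5, -3.3]
finger_gap: 0.0538
grasp_force: 65.2
```

```bash
python3 -c "
from h import *
avg(14)
goto((.460,.311,.2),.172)"
```

```text
avg F [ 0.03 -0.1  -3.08] Mtool [-0.025 -0.066 -0.015] sd [0.033 0.024 0.024]
t 14.3 pos [ 0.4762 -0.0527  0.1954] yaw 0.18 tilt 0.053 gap 0.0537 gf 65.2 F [ 0.66  0.2  -3.2 ] M [-0.001  0.058  0.039]
TURN units [-0.083 -0.343  0.055] SHIFT units (after turn) [ 1.158 -9.028 -0.114]
```

>>> step_arm(increments=[[-0.5,[0,0,0],[-0.083,-0.343,0.055]],[-0.5,[0.1,-0.5,0],[0,0,0]],[-0.5,[0.1,-0.8,0],[0,0,0]],[-0.5,[0.12,-1,0],[0,0,0]],[-0.5,[0.12,-1,0],[0,0,0]],[-0.5,[0.12,-1,0],[0,0,0]],[-0.5,[0.12,-1,0],[0,0,0]],[-0.5,[0.12,-1,0],[0,0,0]]])

```text
time: 15.1
eef_pos: [0.4643, 0.2028, 0.1955]
orientation: [-3.13, -0.27, -0.001]
wrist_force: [1.0, -0.6, -3.0]
finger_gap: 0.0537
grasp_force: 65.3
```

>>> step_arm(increments=[[-0.5,[0.12,-1,0],[0,0,0]],[-0.5,[0.1,-1,0],[0,0,0]],[-0.5,[0.04,-0.5,0],[0,0,0]],[-0.5,[0,-0.2,0],[0,0,0]],[-0.5,[0,0,0],[0,0,0]],[-0.5,[0,0,0],[0,0,0]]])

```text
time: 15.7
eef_pos: [0.4562, 0.3083, 0.1952]
orientation: [3.129, 0.27, -0.001]
wrist_force: [0.3, -0.4, -3.3]
finger_gap: 0.0539
grasp_force: 65.3
```

```bash
python3 -c "
from h import *
goto((.456,.310,.09),.172)
p=imaging.get_image('scene'); cv2.imwrite('pics/s2.png',cv2.resize(p['frame'][150:350,280:480],None,fx=3,fy=3))
print(fit(p,[.46,.311,.172],.19))"
```

```text
t 15.7 pos [0.4562 0.3083 0.1952] yaw 0.172 tilt 0.0009 gap 0.0539 gf 65.3 F [ 0.25 -0.42 -3.27] M [-0.052  0.03  -0.06 ]
TURN units [ 0.005  0.004 -0.001] SHIFT units (after turn) [ 0.003 -0.042  2.63 ]
(array([0.50774196, 0.34685807, 1.02844953]), np.float64(0.2529004994237418))
```

View pics/s2.png

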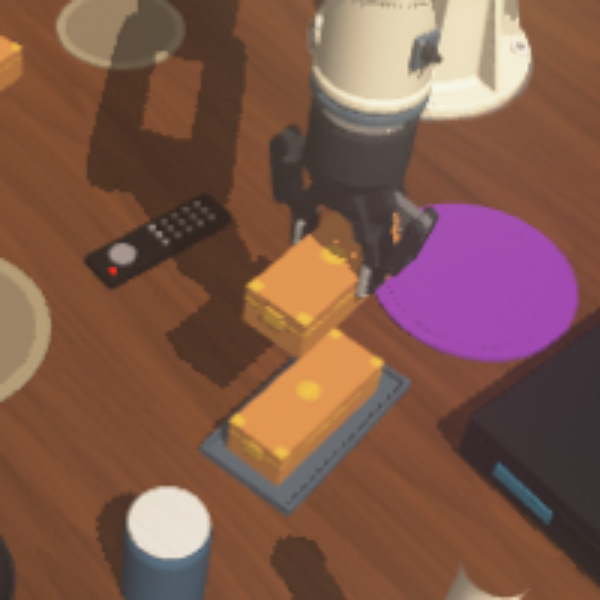

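```bash
python3 -c "
from h import *
p=imaging.get_image('scene')
for c in((.460,.309,.172,.192),(.460,.311,.172,.024)):
    B=boxpts(*c); u=(topix(p,B)-[280,150])*3
    for b,q in zip(B,u):
        if b[0]>c[0]: print(b.round(3),q.round())
"
```

```text
[0.534 0.294 0.172] [242. 319.]
[0.534 0.294 0.212] [247. 284.]
[0.524 0.348 0.172] [299. 358.]
[0.524 0.348 0.212] [305. 324.]
[0.534 0.296 0.004] [227. 447.]
[0.534 0.296 0.044] [231. 420.]
[0.524 0.35  0.004] [278. 486.]
[0.524 0.35  0.044] [283. 458.]
```

>>> step_arm(increments=[[-0.5,[0,-0.04,0.8],[0,0,0]],[-0.5,[0,0,0.8],[0,0,0]],[-0.5,[0,0,0.7],[0,0,0]],[-0.5,[0,0,0.5],[0,0,0]],[-0.5,[0,0,0.2],[0,0,0]],[-0.5,[0,0,0],[0,0,0]],[-0.5,[0,0,0],[0,0,0]]])

```text
time: 16.5
eef_pos: [0.4568, 0.3108, 0.0764]
orientation: [-3.13, -0.269, -0.002]
wrist_force: [-0.4, -1.0, -2.1]
finger_gap: 0.054
grasp_force: 65.2
```

>>> step_arm(increments=[[-0.5,[0,0,0.06],[0,0,0]],[-0.5,[0,0,0.06],[0,0,0]],[-0.5,[0,0,0],[0,0,0]]])

```text
time: 16.8
eef_pos: [0.4561, 0.3109, 0.0709]
orientation: [-3.13, -0.27, -0.001]
wrist_force: [0.3, -0.3, -2.7]
finger_gap: 0.0542
grasp_force: 65.2
```

>>> step_arm(increments=[[-0.5,[0,0,0.05],[0,0,0]],[-0.5,[0,0,0.05],[0,0,0]],[-0.5,[0,0,0],[0,0,0]]])

```text
time: 17.1
eef_pos: [0.4561, 0.3109, 0.0671]
orientation: [-3.13, -0.27, -0.0]
wrist_force: [-1.1, -0.7, 3.9]
finger_gap: 0.0539
grasp_force: 66.1
```

>>> step_arm(increments=[[-0.5,[0,0,0],[0,0,0]],[-0.5,[0,0,0],[0,0,0]],[0.6,[0,0,0],[0,0,0]],[0.6,[0,0,0],[0,0,0]],[0.8,[0,0,0],[0,0,0]],[0.8,[0,0,0],[0,0,0]]], newtons=20)

```text
time: 17.7
eef_pos: [0.4561, 0.3108, 0.0666]
orientation: [-3.13, -0.27, -0.0]
wrist_force: [0.2, 0.3, 0.2]
finger_gap: 0.0771
grasp_force: 0.0
```

>>> step_arm(increments=[[0.8,[0,0,-0.3],[0,0,0]],[0.8,[0,0,-0.6],[0,0,0]],[0.8,[0,0,-0.9],[0,0,0]],[0.8,[0,0,-0.9],[0,0,0]],[0.8,[0,0,-0.6],[0,0,0]],[0.8,[0,0,0],[0,0,0]]])

```text
time: 18.3
eef_pos: [0.458, 0.3121, 0.2033]
orientation: [-3.127, -0.269, -0.01]
wrist_force: [0.2, 0.1, 0.4]
finger_gap: 0.077
grasp_force: 0.0
```

```bash
python3 -c "
from h import *
goto((.475,-.2325,.2),.215)"
```

```text
t 18.3 pos [0.458  0.3121 0.2033] yaw 0.172 tilt 0.0071 gap 0.077 gf 0.0 F [0.17 0.09 0.39] M [ 0.046 -0.011  0.016]
TURN units [-0.018 -0.044 -0.287] SHIFT units (after turn) [-2.488 13.391  0.081]
```

>>> step_arm(increments=[[1,[0,0,0],[-0.018,-0.044,-0.287]],[1,[-0.12,0.6,0],[0,0,0]],[1,[-0.185,1,0],[0,0,0]],[1,[-0.185,1,0],[0,0,0]],[1,[-0.185,1,0],[0,0,0]],[1,[-0.185,1,0],[0,0,0]],[1,[-0.185,1,0],[0,0,0]],[1,[-0.185,1,0],[0,0,0]]])

```text
time: 19.1
eef_pos: [0.4637, 0.0408, 0.1996]
orientation: [3.12, 0.337, -0.01]
wrist_force: [1.2, 0.4, -0.2]
finger_gap: 0.0853
grasp_force: 0.0
```

>>> step_arm(increments=[[1,[-0.185,1,0],[0,0,0]],[1,[-0.185,1,0],[0,0,0]],[1,[-0.185,1,0],[0,0,0]],[1,[-0.185,1,0.2],[0,0,0]],[1,[-0.185,1,0.5],[0,0,0]],[1,[-0.185,1,0.7],[0,0,0]],[1,[-0.12,0.79,0.7],[0,0,0]],[1,[0,0,0],[0,0,0]]])

```text
time: 19.9
eef_pos: [0.4716, -0.2361, 0.1132]
orientation: [3.123, 0.332, -0.017]
wrist_force: [0.4, 0.7, -0.4]
finger_gap: 0.0853
grasp_force: 0.0
```

```bash
python3 -c "
from h import *
goto((.475,-.2325,.018),.215)
p=imaging.get_image('scene'); print(fit(p,[.459,.311,.172],.064))
p=imaging.get_image('top'); print(fit(p,[.459,.311,.172],.064))
"
```

```text
t 19.9 pos [ 0.4716 -0.2361  0.1132] yaw 0.212 tilt 0.0107 gap 0.0853 gf 0.0 F [ 0.41  0.71 -0.35] M [-0.032 -0.008 -0.027]
TURN units [ 0.001  0.071 -0.02 ] SHIFT units (after turn) [ 0.101 -0.07   2.381]
(array([0.45934439, 0.31250153, 0.19431826]), np.float64(0.22012623985572588))
(array([0.46284784, 0.31540887, 0.17910904]), np.float64(0.12201751736635458))
```

>>> step_arm(increments=[[1,[0.1,-0.07,0.5],[0,0.071,0]],[1,[0,0,0.8],[0,0,0]],[1,[0,0,0.6],[0,0,0]],[1,[0,0,0.4],[0,0,0]],[1,[0,0,0.08],[0,0,0]],[1,[0,0,0],[0,0,0]]])

```text
time: 20.6
eef_pos: [0.4776, -0.2296, 0.0221]
orientation: [3.121, 0.339, 0.007]
wrist_force: [0.8, -1.4, -0.7]
finger_gap: 0.0852
grasp_force: 0.0
```

>>> step_arm(increments=[[-0.5,[0,0,0],[0,0,0]],[-0.5,[0,0,0],[0,0,0]],[-0.5,[0,0,0],[0,0,0]],[-0.5,[0,0,0],[0,0,0]],[-0.5,[0,0,0],[0,0,0]]], newtons=60)

```text
time: 21.1
eef_pos: [0.478, -0.2306, 0.0228]
orientation: [3.121, 0.337, 0.009]
wrist_force: [-1.0, 2.8, 8.7]
finger_gap: 0.0537
grasp_force: 63.0
```

>>> step_arm(increments=[[-0.5,[0,0,-0.4],[0,0,0]],[-0.5,[0,0,-0.8],[0,0,0]],[-0.5,[0,0,-0.9],[0,0,0]],[-0.5,[0,0,-0.9],[0,0,0]],[-0.5,[0,0,-0.9],[0,0,0]],[-0.5,[0,0,-0.5],[0,0,0]],[-0.5,[0,0,0],[0,0,0]],[-0.5,[0,0,0],[0,0,0]]])

```text
time: 21.9
eef_pos: [0.4761, -0.23, 0.1972]
orientation: [3.121, 0.337, 0.007]
wrist_force: [0.1, -0.1, -2.7]
finger_gap: 0.0537
grasp_force: 64.9
```

```bash
python3 -c "
from h import *
avg(10)
goto((.475,-.2325,.2),.215)
"
```

```text
avg F [-0.33 -0.12 -2.3 ] Mtool [0.013 0.006 0.01 ] sd [0.033 0.03  0.025]
t 22.4 pos [ 0.4763 -0.2301  0.1971] yaw 0.215 tilt 0.0041 gap 0.0537 gf 64.9 F [ 0.17  0.04 -1.97] M [-0.05   0.025  0.029]
TURN units [ 0.014 -0.023 -0.   ] SHIFT units (after turn) [-0.045  0.052 -0.074]
```

>>> step_arm(increments=[[-0.5,[0,0,0],[0,1,0]],[-0.5,[0,0,0],[0,1,0]],[-0.5,[0,0,0],[0,1,0]],[-0.5,[0,0,0],[0,0.6,0]],[-0.5,[0,0,0],[0,0,0]],[-0.5,[0,0,0],[0,0,0]],[-0.5,[0,0,0],[0,0,0]],[-0.5,[0,0,0],[0,0,0]]])

```text
time: 23.2
eef_pos: [0.4776, -0.2285, 0.1973]
orientation: [-2.968, -0.327, -0.773]
wrist_force: [1.0, -0.4, -1.6]
finger_gap: 0.0536
grasp_force: 64.8
```

>>> step_arm(increments=[[-0.5,[0,0,0],[0,-1,0]],[-0.5,[0,0,0],[0,-1,0]],[-0.5,[0,0,0],[0,-1,0]],[-0.5,[0,0,0],[0,-0.6,0]],[-0.5,[0,0,0],[0,0,0]],[-0.5,[0,0,0],[0,0,0]]])

```text
time: 23.8
eef_pos: [0.4775, -0.2246, 0.1955]
orientation: [-3.103, -0.354, -0.061]
wrist_force: [-0.1, 0.5, -1.9]
finger_gap: 0.0538
grasp_force: 64.8
```

```bash
python3 -c "
from h import *
avg(10)
goto((.475,-.2325,.2),.215)
"
```

```text
avg F [-0.31 -0.27 -2.58] Mtool [-0.026 -0.034 -0.005] sd [0.035 0.019 0.031]
t 24.3 pos [ 0.4767 -0.2255  0.1959] yaw 0.225 tilt 0.0422 gap 0.0538 gf 64.8 F [ 0.11 -0.07 -2.59] M [-0.022 -0.     0.003]
TURN units [-0.088 -0.267  0.067] SHIFT units (after turn) [-0.079  0.161 -0.102]
```

>>> step_arm(increments=[[-0.5,[0,0,0],[0,-1,0]],[-0.5,[0,0,0],[0,-1,0]],[-0.5,[0,0,0],[0,-1,0]],[-0.5,[0,0,0],[0,-1,0]],[-0.5,[0,0,0],[0,0,0]],[-0.5,[0,0,0],[0,0,0]],[-0.5,[0,0,0],[0,0,0]],[-0.5,[0,0,0],[0,0,0]]])

```text
time: 25.1
eef_pos: [0.4764, -0.2258, 0.197]
orientation: [2.954, 0.339, -0.847]
wrist_force: [-0.2, 0.1, -2.5]
finger_gap: 0.054
grasp_force: 64.8
```

>>> step_arm(increments=[[-0.5,[0,0,0],[0,1,0]],[-0.5,[0,0,0],[0,1,0]],[-0.5,[0,0,0],[0,1,0]],[-0.5,[0,0,0],[0,0.73,0]],[-0.5,[0,0,0],[-0.088,0,0.067]],[-0.5,[0,0,0],[0,0,0]],[-0.5,[0,0,0],[0,0,0]]])

```text
time: 25.8
eef_pos: [0.4774, -0.2255, 0.1964]
orientation: [3.122, 0.339, -0.002]
wrist_force: [1.1, -0.1, -3.1]
finger_gap: 0.054
grasp_force: 64.8
```

```bash
python3 -c "
from h import *
avg(12)
goto((.457,.310,.2),.172)
"
```

```text
avg F [ 0.21 -0.16 -2.4 ] Mtool [-0.006 -0.001  0.006] sd [0.028 0.03  0.03 ]
t 26.4 pos [ 0.4769 -0.2253  0.1958] yaw 0.216 tilt 0.0009 gap 0.0538 gf 64.8 F [-1.35 -0.36 -2.28] M [-0.024 -0.018  0.015]
TURN units [0.001 0.006 0.293] SHIFT units (after turn) [  1.8   -13.27   -0.106]
```

>>> step_arm(increments=[[-0.5,[0,0,0],[0,0,0.293]],[-0.5,[0.08,-0.6,0],[0,0,0]],[-0.5,[0.145,-1,0],[0,0,0]],[-0.5,[0.145,-1,0],[0,0,0]],[-0.5,[0.145,-1,0],[0,0,0]],[-0.5,[0.145,-1,0],[0,0,0]],[-0.5,[0.145,-1,0],[0,0,0]],[-0.5,[0.145,-1,0],[0,0,0]]])

```text
time: 27.2
eef_pos: [0.469, 0.0428, 0.196]
orientation: [3.13, 0.269, -0.0]
wrist_force: [0.9, -0.3, -1.7]
finger_gap: 0.0539
grasp_force: 64.8
```

>>> step_arm(increments=[[-0.5,[0.145,-1,0],[0,0,0]],[-0.5,[0.145,-1,0],[0,0,0]],[-0.5,[0.145,-1,0],[0,0,0]],[-0.5,[0.145,-1,0],[0,0,0]],[-0.5,[0.145,-1,0],[0,0,0]],[-0.5,[0.145,-1,0],[0,0,0]],[-0.5,[0.1,-0.6,0],[0,0,0]],[-0.5,[0,0,0],[0,0,0]]])

```text
time: 28.0
eef_pos: [0.4624, 0.3111, 0.1957]
orientation: [-3.129, -0.274, -0.0]
wrist_force: [-0.1, -1.0, -2.8]
finger_gap: 0.0539
grasp_force: 64.8
```

>>> step_arm(increments=[[-0.5,[0,0,0],[0,0,0]],[-0.5,[0,0,0],[0,0,0]]])

```text
time: 28.2
eef_pos: [0.4621, 0.3071, 0.1955]
orientation: [3.129, 0.269, -0.002]
wrist_force: [-0.6, -0.3, -2.3]
finger_gap: 0.0536
grasp_force: 64.8
```

```bash
python3 -c "
from h import *
goto((.463,.312,.196),.172)
p=imaging.get_image('scene'); f=cv2.resize(p['frame'][190:350,320:440],None,fx=4,fy=4,interpolation=cv2.INTER_CUBIC)
s,Rm,a=st(); e=s['eef_pos']
ca,sa=np.cos(a),np.sin(a)
for c in((e[0]-.0028*ca,e[1]-.0028*sa,a,e[2]-.0028),(.4598,.3116,.172,.064),(.460,.311,.172,.024)):
    B=boxpts(*c); u=(topix(p,B)-[320,190]+.5)*4
    for b,q in zip(B,u):
        if b[0]>c[0]: cv2.circle(f,tuple(int(v) for v in q),2,(0,255,0),-1); print(q.round())
cv2.imwrite('pics/s3.png',f)
"
```

```text
t 28.2 pos [0.4621 0.3071 0.1955] yaw 0.171 tilt 0.0015 gap 0.0536 gf 64.8 F [-0.64 -0.28 -2.33] M [-0.053 -0.055  0.035]
TURN units [ 0.005  0.009 -0.003] SHIFT units (after turn) [ 0.043 -0.117 -0.012]
[163. 263.]
[169. 216.]
[238. 315.]
[247. 269.]
[151. 402.]
[156. 363.]
[220. 454.]
[227. 415.]
[145. 439.]
[150. 402.]
[212. 490.]
[219. 453.]
```

View pics/s3.png

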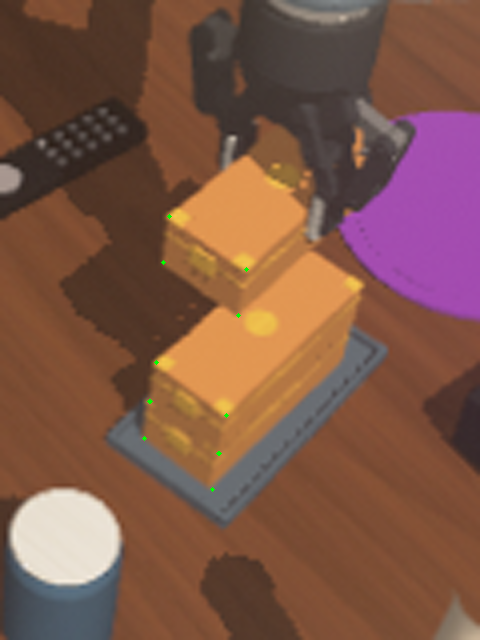

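>>> step_arm(increments=[[-0.5,[0.04,-0.117,0.4],[0,0,0]],[-0.5,[0,0,0.7],[0,0,0]],[-0.5,[0,0,0.6],[0,0,0]],[-0.5,[0,0,0.3],[0,0,0]],[-0.5,[0,0,0],[0,0,0]],[-0.5,[0,0,0],[0,0,0]],[-0.5,[0,0,0.06],[0,0,0]],[-0.5,[0,0,0],[0,0,0]]])

```text
time: 29.05
eef_pos: [0.4635, 0.3131, 0.1141]
orientation: [-3.13, -0.27, -0.001]
wrist_force: [0.0, -0.3, -2.6]
finger_gap: 0.054
grasp_force: 64.7
```

>>> step_arm(increments=[[-0.5,[0,0,0.05],[0,0,0]],[-0.5,[0,0,0.05],[0,0,0]],[-0.5,[0,0,0],[0,0,0]]])

```text
time: 29.35
eef_pos: [0.4629, 0.3128, 0.1091]
orientation: [3.13, 0.27, -0.001]
wrist_force: [-0.2, 0.3, -2.9]
finger_gap: 0.0541
grasp_force: 64.7
```

>>> step_arm(increments=[[-0.5,[0,0,0.04],[0,0,0]],[-0.5,[0,0,0.03],[0,0,0]],[-0.5,[0,0,0],[0,0,0]]])

```text
time: 29.65
eef_pos: [0.463, 0.3129, 0.107]
orientation: [3.13, 0.27, -0.001]
wrist_force: [-2.2, -1.0, 5.3]
finger_gap: 0.0542
grasp_force: 65.6
```

>>> step_arm(increments=[[-0.5,[0,0,0],[0,0,0]],[-0.5,[0,0,0],[0,0,0]],[0.6,[0,0,0],[0,0,0]],[0.6,[0,0,0],[0,0,0]],[0.8,[0,0,0],[0,0,0]],[0.8,[0,0,0],[0,0,0]]], newtons=20)

```text
time: 30.25
eef_pos: [0.4631, 0.3129, 0.1064]
orientation: [3.13, 0.27, -0.001]
wrist_force: [0.3, -0.8, -0.1]
finger_gap: 0.0772
grasp_force: 0.0
```

>>> step_arm(increments=[[0.8,[0,0,-0.3],[0,0,0]],[0.8,[0,0,-0.6],[0,0,0]],[0.8,[0,0,-0.9],[0,0,0]],[0.8,[0,0,-0.9],[0,0,0]],[0.8,[0,0,-0.3],[0,0,0]],[0.8,[0,0,0],[0,0,0]]])

```text
time: 30.85
eef_pos: [0.4641, 0.3136, 0.229]
orientation: [-3.128, -0.27, -0.005]
wrist_force: [0.2, 0.6, -0.2]
finger_gap: 0.0768
grasp_force: 0.0
```

```bash
python3 -c "
from h import *
goto((.4755,-.375,.2),0.0)"
```

```text
t 30.85 pos [0.4641 0.3136 0.229 ] yaw 0.172 tilt 0.0037 gap 0.0768 gf 0.0 F [ 0.17  0.57 -0.16] M [ 0.017 -0.035  0.006]
TURN units [-0.012 -0.021  1.146] SHIFT units (after turn) [ 0.284 17.215  0.726]
```

>>> step_arm(increments=[[1,[0,0,0],[0,0,0.573]],[1,[0,0,0],[0,0,0.573]],[1,[0.01,0.6,0],[0,0,0]],[1,[0.016,1,0],[0,0,0]],[1,[0.016,1,0],[0,0,0]],[1,[0.016,1,0],[0,0,0]],[1,[0.016,1,0],[0,0,0]],[1,[0.016,1,0],[0,0,0]]])

```text
time: 31.65
eef_pos: [0.4655, 0.0873, 0.2251]
orientation: [3.141, 0.0, -0.005]
wrist_force: [0.7, 0.0, 0.7]
finger_gap: 0.0853
grasp_force: 0.0
```

>>> step_arm(increments=[[1,[0.016,1,0],[0,0,0]],[1,[0.016,1,0],[0,0,0]],[1,[0.016,1,0],[0,0,0]],[1,[0.016,1,0],[0,0,0]],[1,[0.016,1,0],[0,0,0]],[1,[0.016,1,0],[0,0,0]],[1,[0.016,1,0],[0,0,0]],[1,[0.016,1,0],[0,0,0]]])

```text
time: 32.45
eef_pos: [0.4707, -0.2324, 0.2251]
orientation: [-3.141, 0.0, 0.004]
wrist_force: [0.7, -0.4, 1.3]
finger_gap: 0.0853
grasp_force: 0.0
```

>>> step_arm(increments=[[1,[0.016,1,0],[0,0,0]],[1,[0.016,1,0.5],[0,0,0]],[1,[0.016,1,0.8],[0,0,0]],[1,[0,0.6,0.8],[0,0,0]],[1,[0,0,0.6],[0,0,0]],[1,[0,0,0],[0,0,0]],[1,[0,0,0],[0,0,0]]])

```text
time: 33.15
eef_pos: [0.4729, -0.3734, 0.1185]
orientation: [-3.14, 0.0, 0.004]
wrist_force: [0.9, 0.4, -0.0]
finger_gap: 0.0853
grasp_force: 0.0
```

```bash
python3 -c "
from h import *
goto((.4755,-.375,.018),0.0)
for n in ('top','scene'):
    p=imaging.get_image(n); print(n,fit(p,[.460,.312,.172],.104))
f=cv2.resize(p['frame'][100:350,180:440],None,fx=2.4,fy=2.4,interpolation=cv2.INTER_CUBIC)
for c in((.460,.312,.172,.104),(.4755,-.375,0,.02)):
    for q in (topix(p,boxpts(*c))-[180,100]+.5)*2.4: cv2.circle(f,tuple(int(v) for v in q),2,(0,255,0),-1)
cv2.imwrite('pics/s4.png',f)"
```

```text
t 33.15 pos [ 0.4729 -0.3734  0.1185] yaw -0.0 tilt 0.0032 gap 0.0853 gf 0.0 F [ 0.86  0.38 -0.02] M [-0.015 -0.001  0.003]
TURN units [-0.01   0.019 -0.   ] SHIFT units (after turn) [0.066 0.04  2.513]
top (array([0.46279408, 0.31603099, 0.184237  ]), np.float64(0.13145474087574183))
scene (array([0.46662512, 0.32600261, 0.3475462 ]), np.float64(0.31974845071282476))
```

View pics/s4.png

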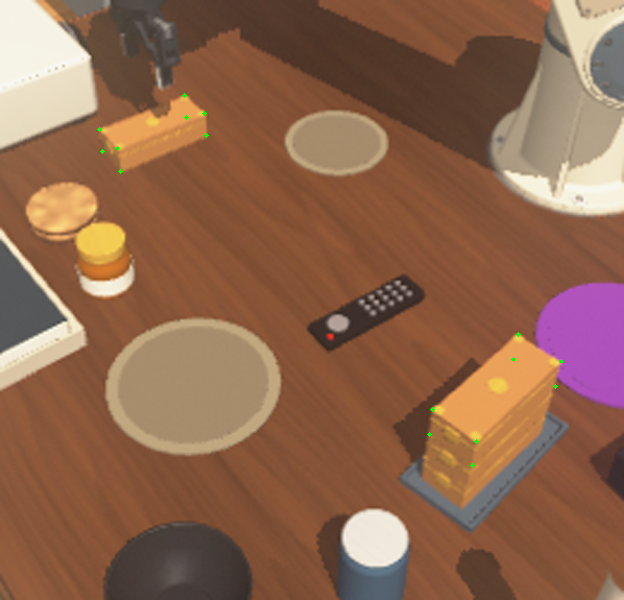

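>>> step_arm(increments=[[1,[0.06,0.04,0.7],[0,0,0]],[1,[0,0,0.8],[0,0,0]],[1,[0,0,0.6],[0,0,0]],[1,[0,0,0.3],[0,0,0]],[1,[0,0,0.08],[0,0,0]],[1,[0,0,0],[0,0,0]]])

```text
time: 33.85
eef_pos: [0.4766, -0.376, 0.0212]
orientation: [3.141, 0.001, 0.0]
wrist_force: [-0.1, -0.1, -0.9]
finger_gap: 0.0855
grasp_force: 0.0
```

>>> step_arm(increments=[[-0.5,[0,0,0],[0,0,0]],[-0.5,[0,0,0],[0,0,0]],[-0.5,[0,0,0],[0,0,0]],[-0.5,[0,0,0],[0,0,0]],[-0.5,[0,0,0],[0,0,0]]], newtons=60)

```text
time: 34.35
eef_pos: [0.4765, -0.376, 0.0217]
orientation: [3.141, -0.0, 0.001]
wrist_force: [-0.7, 4.4, 8.8]
finger_gap: 0.0538
grasp_force: 64.1
```

>>> step_arm(increments=[[-0.5,[0,0,-0.4],[0,0,0]],[-0.5,[0,0,-0.8],[0,0,0]],[-0.5,[0,0,-0.9],[0,0,0]],[-0.5,[0,0,-0.9],[0,0,0]],[-0.5,[0,0,-0.9],[0,0,0]],[-0.5,[0,0,-0.5],[0,0,0]],[-0.5,[0,0,0],[0,0,0]],[-0.5,[0,0,0],[0,0,0]]])

```text
time: 35.15
eef_pos: [0.4757, -0.3756, 0.1964]
orientation: [3.141, -0.0, -0.001]
wrist_force: [-0.3, 1.4, -4.6]
finger_gap: 0.0537
grasp_force: 65.1
```

```bash
python3 -c "
from h import *
avg(10)
goto((.664,.042,.18),0.0)
"
```

```text
avg F [-0.08 -0.05 -3.71] Mtool [-0.002  0.004  0.013] sd [0.017 0.043 0.036]
t 35.65 pos [ 0.476  -0.3757  0.1959] yaw -0.0 tilt 0.0012 gap 0.0539 gf 65.1 F [ 1.1   1.16 -4.32] M [-0.017 -0.04   0.002]
TURN units [-0.     0.008 -0.001] SHIFT units (after turn) [  4.701 -10.442   0.396]
```

>>> step_arm(increments=[[-0.5,[0,0,0],[0,1,0]],[-0.5,[0,0,0],[0,1,0]],[-0.5,[0,0,0],[0,1,0]],[-0.5,[0,0,0],[0,0.6,0]],[-0.5,[0,0,0],[0,0,0]],[-0.5,[0,0,0],[0,0,0]],[-0.5,[0,0,0],[0,0,0]],[-0.5,[0,0,0],[0,0,0]]])

```text
time: 36.45
eef_pos: [0.4776, -0.3749, 0.1964]
orientation: [-3.034, -0.005, -0.804]
wrist_force: [0.3, -0.8, -3.5]
finger_gap: 0.054
grasp_force: 65.9
```

>>> step_arm(increments=[[-0.5,[0,0,0],[0,-1,0]],[-0.5,[0,0,0],[0,-1,0]],[-0.5,[0,0,0],[0,-1,0]],[-0.5,[0,0,0],[0,-0.8,0]],[-0.5,[0,0,0],[0,0,0]],[-0.5,[0,0,0],[0,0,0]],[-0.5,[0,0,0],[0,0,0]]])

```text
time: 37.15
eef_pos: [0.4769, -0.3721, 0.1948]
orientation: [-3.131, -0.013, 0.003]
wrist_force: [-0.4, 0.4, -3.4]
finger_gap: 0.0541
grasp_force: 65.9
```

```bash
python3 -c "
from h import *
avg(10)
goto((.664,.042,.18),0.0)
"
```

```text
avg F [ 0.05 -0.   -3.53] Mtool [0.    0.04  0.016] sd [0.024 0.023 0.028]
t 37.65 pos [ 0.4773 -0.3726  0.1953] yaw 0.008 tilt 0.0103 gap 0.0539 gf 65.9 F [-0.41  0.41 -3.44] M [-0.022 -0.061 -0.023]
TURN units [-0.066  0.019  0.052] SHIFT units (after turn) [  4.667 -10.366   0.382]
```

>>> step_arm(increments=[[-0.5,[0,0,0],[0,-1,0]],[-0.5,[0,0,0],[0,-1,0]],[-0.5,[0,0,0],[0,-1,0]],[-0.5,[0,0,0],[0,-1,0]],[-0.5,[0,0,0],[0,0,0]],[-0.5,[0,0,0],[0,0,0]],[-0.5,[0,0,0],[0,0,0]],[-0.5,[0,0,0],[0,0,0]]])

```text
time: 38.45
eef_pos: [0.477, -0.373, 0.1967]
orientation: [-2.995, -0.015, 0.926]
wrist_force: [0.0, -1.0, -4.2]
finger_gap: 0.0537
grasp_force: 66.8
```

>>> step_arm(increments=[[-0.5,[0,0,0],[0,1,0]],[-0.5,[0,0,0],[0,1,0]],[-0.5,[0,0,0],[0,1,0]],[-0.5,[0,0,0],[0,1,0]],[-0.5,[0,0,0],[-0.066,0.02,0.052]],[-0.5,[0,0,0],[0,0,0]],[-0.5,[0,0,0],[0,0,0]]])

```text
time: 39.15
eef_pos: [0.4778, -0.3728, 0.1959]
orientation: [3.141, 0.001, -0.002]
wrist_force: [0.2, -0.0, -3.5]
finger_gap: 0.0541
grasp_force: 66.7
```

```bash
python3 -c "
from h import *
avg(10)
goto((.664,.042,.18),0.0)
"
```

```text
avg F [ 0.17  0.09 -3.77] Mtool [ 0.011 -0.027 -0.002] sd [0.017 0.031 0.034]
t 39.65 pos [ 0.4775 -0.3724  0.195 ] yaw 0.001 tilt 0.0006 gap 0.0538 gf 66.7 F [ 0.97  0.75 -4.71] M [ 0.     0.06  -0.003]
TURN units [-0.002  0.003  0.004] SHIFT units (after turn) [  4.662 -10.361   0.374]
```

>>> step_arm(increments=[[-0.5,[0,0,0],[0,1,0]],[-0.5,[0,0,0],[0,1,0]],[-0.5,[0,0,0],[0,1,0]],[-0.5,[0,0,0],[0,0.6,0]],[-0.5,[0,0,0],[0,0,0]],[-0.5,[0,0,0],[0,0,0]],[-0.5,[0,0,0],[0,0,0]],[-0.5,[0,0,0],[0,0,0]]])

```text
time: 40.45
eef_pos: [0.479, -0.3716, 0.1954]
orientation: [-3.033, -0.006, -0.803]
wrist_force: [-0.2, 0.5, -4.1]
finger_gap: 0.0539
grasp_force: 67.5
```

>>> step_arm(increments=[[-0.5,[0,0,0],[0,-1,0]],[-0.5,[0,0,0],[0,-1,0]],[-0.5,[0,0,0],[0,-1,0]],[-0.5,[0,0,0],[0,-0.8,0]],[-0.5,[0,0,0],[-0.06,0,0.05]],[-0.5,[0,0,0],[0,0,0]],[-0.5,[0,0,0],[0,0,0]]])

```text
time: 41.15
eef_pos: [0.4782, -0.3686, 0.1937]
orientation: [-3.139, -0.002, 0.001]
wrist_force: [0.1, 0.6, -3.3]
finger_gap: 0.0536
grasp_force: 67.5
```

```bash
python3 -c "
from h import *
avg(16)
goto((.664,.042,.165),0.0)
"
```

```text
avg F [-0.05  0.19 -3.35] Mtool [ 0.018  0.037 -0.013] sd [0.034 0.029 0.028]
t 41.95 pos [ 0.4789 -0.3691  0.1941] yaw 0.001 tilt 0.0025 gap 0.0537 gf 67.5 F [-0.5  -0.63 -2.35] M [-0.024 -0.048  0.03 ]
TURN units [-0.012  0.011  0.008] SHIFT units (after turn) [  4.628 -10.279   0.727]
```

>>> step_arm(increments=[[-0.5,[0.2,-0.45,0],[0,0,0]],[-0.5,[0.39,-0.86,0],[0,0,0]],[-0.5,[0.39,-0.86,0],[0,0,0]],[-0.5,[0.39,-0.86,0],[0,0,0]],[-0.5,[0.39,-0.86,0],[0,0,0]],[-0.5,[0.39,-0.86,0],[0,0,0]],[-0.5,[0.39,-0.86,0],[0,0,0]],[-0.5,[0.39,-0.86,0],[0,0,0]]])

```text
time: 42.75
eef_pos: [0.5963, -0.1087, 0.1945]
orientation: [-3.14, -0.002, 0.002]
wrist_force: [-0.1, -0.7, -4.5]
finger_gap: 0.0536
grasp_force: 67.4
```

>>> step_arm(increments=[[-0.5,[0.39,-0.86,0],[0,0,0]],[-0.5,[0.39,-0.86,0],[0,0,0]],[-0.5,[0.39,-0.86,0],[0,0,0]],[-0.5,[0.39,-0.86,0.2],[0,0,0]],[-0.5,[0.34,-0.8,0.3],[0,0,0]],[-0.5,[0.1,-0.2,0.2],[0,0,0]],[-0.5,[0,0,0],[0,0,0]],[-0.5,[0,0,0],[0,0,0]]])

```text
time: 43.55
eef_pos: [0.675, 0.0668, 0.1664]
orientation: [-3.14, -0.002, 0.004]
wrist_force: [-0.2, -0.3, -2.7]
finger_gap: 0.0542
grasp_force: 67.5
```

>>> step_arm(increments=[[-0.5,[0,0,0],[0,0,0]],[-0.5,[0,0,0],[0,0,0]],[-0.5,[0,0,0],[0,0,0]],[-0.5,[0,0,0],[0,0,0]]])

```text
time: 43.95
eef_pos: [0.6755, 0.067, 0.167]
orientation: [-3.14, -0.001, 0.002]
wrist_force: [-0.5, -0.3, -3.8]
finger_gap: 0.0539
grasp_force: 67.5
```

```bash
python3 -c "
from h import *
goto((.664,.042,.165),0.0)
p=imaging.get_image('scene'); cv2.imwrite('pics/s5.png',p['frame'])
print(manip.state()['qd'].round(3))"
```

```text
t 43.95 pos [0.6755 0.067  0.167 ] yaw 0.001 tilt 0.0022 gap 0.0539 gf 67.5 F [-0.49 -0.27 -3.79] M [-0.026 -0.017  0.003]
TURN units [-0.012  0.008  0.004] SHIFT units (after turn) [-0.287  0.624  0.049]
[ 0.003  0.002 -0.001  0.002 -0.     0.001]
```

View pics/s5.png

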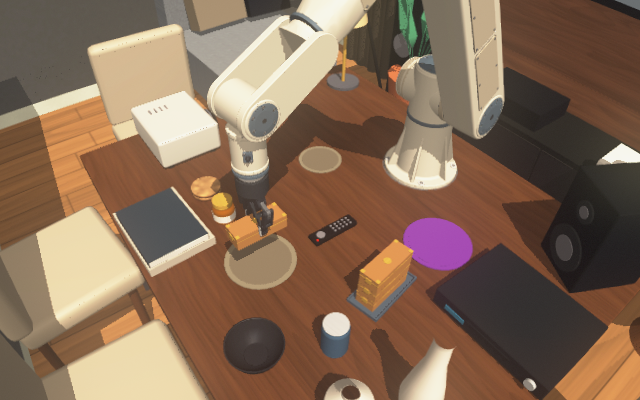

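>>> step_arm(increments=[[-0.5,[-0.1,0.2,0],[0,0,0]],[-0.5,[-0.1,0.2,0],[0,0,0]],[-0.5,[-0.09,0.22,0],[0,0,0]],[-0.5,[0,0,0],[0,0,0]],[-0.5,[0,0,0],[0,0,0]],[-0.5,[0,0,0],[0,0,0]],[-0.5,[0,0,0],[0,0,0]],[-0.5,[0,0,0],[0,0,0]]])

```text
time: 44.8
eef_pos: [0.664, 0.043, 0.1665]
orientation: [-3.14, -0.002, 0.003]
wrist_force: [0.4, 0.5, -3.0]
finger_gap: 0.0541
grasp_force: 67.5
```

```bash
python3 -c "
from h import *
goto((.664,.042,.165),0.0)
print(finish_job())"
```

```text
t 44.8 pos [0.664  0.043  0.1665] yaw 0.002 tilt 0.0025 gap 0.0541 gf 67.5 F [ 0.41  0.49 -2.97] M [-0.012 -0.031 -0.015]
TURN units [-0.013  0.011  0.01 ] SHIFT units (after turn) [0.001 0.025 0.038]
the job is handed in; nothing more can be done
None
```

I stacked the two silent cases squarely on the tray case and handed the job in at 44.8 s, with the rattling case (the one farthest from the tray) held level about 16 cm above the middle of the mat; the verdict isn't shown here.

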